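# Burnish the rim of a cast cover as it turns on the float table

### The job

Take the burnishing tool out of its holder, set its steel nose against the robot-facing rim of the three-lobed cast cover and press the sprung float table straight back: this frees the cover, which then turns by itself under the nose. Follow the rim with the nose, without losing contact, so that the table stays pushed back by about 26 mm (6.5 N) and always between 20 and 32 mm (5 to 8 N) until the cover has turned the 240 degrees to its stop; let only the tool touch the cover and table, and leave the loose castings and the oil bottle alone. Finish while holding: gripper shut on the upright tool, nose still pressed on the rim within that range.

Things in the scene. Friction and masses are not known exactly. Their poses are not given: they have to be found in the camera images.
- burnisher: Loose burnishing tool, 0.25 kg, 102 mm tall, upright in its holder at first. From below: round steel nose 30 mm diameter, 40 mm tall; neck 20 mm diameter, 12 mm tall; square wooden handle 30 x 30 mm, from 52 to 102 mm above the underside. Origin: centre of the nose's underside; z up along the tool, x and y square to the handle's faces.
- holder: Black ring fixed on the bench that surrounds the tool's nose: 76 mm outside, about 48 mm inside, 32 mm high, open at the top. Lift the tool straight up out of it. Origin: centre of underside.
- station: Float station, fixed: blue base plate 300 x 170 mm with rails; what lies under and in front of the cover is lower than 75 mm, except the rotary head (120 mm diameter) right under it. Origin on the bench below the spindle's rest position. Its x axis is the press direction, pointing away from the robot; z up. The cover's robot-facing side is at -x.
- spindle (a point): Turning axis of the cover at mid height of its rim, 115 mm above the bench. It moves back along the station's x with the float table (station x = value of joint float).
- cover: Cast cover, nominally 3 kg, rim 100 to 130 mm above the bench, hub to 144. Outline: convex hull of three circles of radius 50 mm centred 50 mm from the axis at 0, 120, 240 degrees from its x axis (rim 75 mm from the axis at mid-flat, 100 mm at a lobe). Origin on axis, at underside; axes parallel to the station's at turn 0: a mid-flat faces the robot. Oiled (friction 0.3).
- float (a joint): How far the float table is pressed back along the station's x (m): 0 at rest, hard stop at 0.050. Return spring 250 N/m without preload (6.5 N at 0.026), damping 14 N s/m, moving mass nominally 5.5 kg. Let go, it swings back to 0.
- turn (a joint): Turn of the cover (rad), counter-clockwise from above. A dog holds it at 0 until float passes about 0.010; then a spring drive (1.05 N m, falling to 0.92) turns it against a rotary damper (2.1 N m s/rad) with a flywheel (0.92 kg m2): about 0.4 rad/s, but 0.12 to 0.6 with the rim's slope, pressure and friction. A stop ends it at 4.19 (240 degrees).
- casting_a: Loose tubular casting standing on the bench, 52 mm diameter, 45 mm tall, 76 mm over its two lugs. Leave alone. Origin: centre of underside.
- casting_b: Another such casting, farther from the robot. Leave alone.
- oil: White plastic oil bottle, 52 mm diameter, 120 mm tall, on the bench. Leave alone. Origin: centre of underside.
Not all that is in view belongs to the job. There is more than one size of the burnisher; the job needs the middle-sized.

How it is judged (in metres and radians):
On the way, in this order (a step that is already met when the one before it is completed fails the run):
1. the burnisher is lifted upright clear of its holder (height (world z) of burnisher above 0.04 m and angle between burnisher's own z axis and vertical below 0.35 rad and value of joint turn below 0.1 rad), for 0.1 s.
2. its nose presses the cover within the range while the cover turns (value of joint float between 0.02 and 0.032 m and contact force between burnisher and cover between 2 and 12 N and angle between burnisher's own z axis and vertical below 0.35 rad and value of joint turn between 0.4 and 2 rad), for 1.5 s.
3. still so past the second lobe (value of joint float between 0.02 and 0.032 m and contact force between burnisher and cover between 2 and 12 N and angle between burnisher's own z axis and vertical below 0.35 rad and value of joint turn above 3.3 rad), for 0.5 s.
At the end, for the whole second after the job is handed in: The cover stands at its stop (turn above 4.1 rad) at rest, the upright burnisher (tilt under 0.35 rad), still gripped, presses its rim with 2 to 12 N and holds the float table 20 to 32 mm back (value of joint float between 0.02 and 0.032 m and contact force between burnisher and cover between 2 and 12 N and angle between burnisher's own z axis and vertical below 0.35 rad and value of joint turn above 4.1 rad and angular speed of cover below 0.1 rad/s and contact force between the fingers and burnisher above 5 N and height (world z) of burnisher above 0.06 m); the arm keeps its last pose, push and grip.
It fails at once if the float table was pushed farther than 32 mm (value of joint float above 0.032 m).
It fails at once if the pressure fell (float under 20 mm) after the cover had turned 0.4 rad (value of joint turn above 0.4 rad and value of joint float below 0.02 m).
It fails at once if the nose left the rim while the cover was turning (value of joint turn above 0.4 rad and contact force between burnisher and cover below 0.3 N).
It fails at once if the gripper or arm touched the cover or the station (contact force between any of the fingers, the arm and cover above 1 N or contact force between any of the fingers, the arm and station above 1 N).
It fails at once if a bystander was disturbed (distance of any of casting_a, casting_b, oil from where it was at the start of the episode above 0.03 m).
It also fails if it takes over 64 s, if anything falls off the work surface, if the arm or the gripper's body presses on something with over 40 N, if the wrist force passes 120 N, or if a joint passes its speed limit or range.

### The arm

A 6-joint arm with a two-finger parallel gripper is mounted at the origin on the work surface. World frame = base frame: x ahead of the robot, y to its left, z up, the work surface at z = 0. Lengths are in mm, angles in rad, forces in N, time in s.
With the tool pointing down it reaches from about 250 to 800 mm from the base axis. Payload 8.5 kg.
Tool frame: the origin (TCP) lies at the very end of the fingers, on their centre line; the grasp point (between the pads) lies 19 mm behind it; z points along the fingers, y is the line along which they close (so a half turn about z gives the same grasp; the last joint's range is limited). The gripper opens to 85 mm and grips with 20 to 120 N. Pads are 22 mm wide; open, the fingers measure 114 mm over their backs; the gripper's body (76 mm by 85 mm) begins 54 mm behind the grasp point. The pads swing forward as they close: fully open they stand 13 mm farther back than shut.
Start: joints at [-1.328, 0.238, -0.013, 1.319, 0, 1.571], TCP at [126.209, -509.559, 231.276] pointing down, gripper open.
Joint ranges: [-2.66, 2.66], [-1.03, 1.9], [-1.14, 1.46], [-1.82, 2.27], [-1.45, 1.34], [-3.14, 3.14]. Speed limits (rad/s): [2.22, 2.22, 2.79, 3.14, 3.14, 3.14].

### API

Orientations are given as a unit quaternion [x, y, z, w].
In Python, from workcell import manip gives the robot as it stands. The module is installed in compiled form; this text tells all that it offers.
- The arm moves only by the tool drive_tool, never from a script. Its argument "commands" is a list of rows, each a list of 6 numbers: the shift along the tool's x, y, z in m, then the turn, a rotation vector about the tool's x, y, z in rad. A call has exactly 10 rows; each row shifts and turns the commanded pose from where the row before left it, along the tool's axes as they then stand; what a row does not reach is not made up. A row lasts 1/8 s, in which the tool goes at most 62.5 mm and 10.7 degrees, less where a joint would pass 70% of its speed; a pose out of reach is approached as far as the arm can. A call with a gripper value outside its range is refused whole. "gripper" is the opening, from 0 (shut) to 1 (fully open), set as the call begins (left out, the last holds). The fingers move at their own pace and stop on an object; "force" is the grip in N (left out, the last holds). Time passes only in rows, so rows that do not move let the fingers close, or fill a call up. It gives the time, the measured TCP pose, the force, the opening and the grip force at its end, in the units of the state.
- manip.state(): the state, without advancing time (a new reading comes with each control period).
- manip.grab_frame(name): name is "scene" or "top"; returns the picture (400x640x3 uint8, blue, green, red); there is no depth.
- manip.calibration(name): a dict with "fx", "fy", "cx", "cy" (pixels), "view" (4x4, takes a point from world to camera coordinates). Camera axes: x right, y down, z forward; pixel columns grow to the right and rows downward; lengths in mm; the calibration is good to about 2 mm. A picture is of the moment at which its call begins. calibration takes no time and is no camera call.
- manip.close_job(): hands the job in; it is judged then, once.
Trained networks look in the newest picture that a camera, given by its name, has taken for a name from the list of things; names that differ only in an ending like _2 or _b are one class to them, and where a whole thing is asked for, a point or a joint stands for the part that bears it (a point fixed in the world has none). Each returns a list of dicts, best first, with "p" (0 to 1); they miss things now and then, are a little off and sometimes report something else, mostly with a low value. They report only what shows in the picture. A call takes as long as a camera call. They do not tell look-alikes from the thing itself.
- manip.spot_in(camera, thing): "bbox" ([left, top, width, height] in pixels, round what is visible of it).
- manip.masks_of(camera, thing): "mask" (400x640 bool, what is visible of it) and "bbox" ([left, top, width, height] in pixels, round what is visible of it).
The state is a dict: "time": time; "q": joint angles; "dq": joint speeds; "tau": joint torques, N m; "tcp_pos": TCP position; "orientation": TCP orientation; "contact_force": force on the tool from outside, world axes, zero at the start; "ft_torque": the same for the moment, N m; "width": finger opening in mm; "grip_force": force on a finger pad.
Only numpy, scipy, OpenCV 4.12 (cv2) and the standard library are available. Lean on these libraries where they do the work, as an engineer would, in place of code of your own. Each camera call takes 0.05 s, during which the arm holds its last target. There are 200 camera calls.

## Working session

There is one attempt and no reset: what is moved stays moved. The work goes in short steps, Python scripts to look and compute and a tool call to move; the robot and the scene stay as the last step left them, time stands still between calls to the robot, and variables do not carry over. Pictures are saved under pics/ and viewed, at most 10 in all, crops included, and the job is handed in when it is done.

Besides the shell and the picture viewer there is one more tool, called as name(argument=value, ...) on one line, values as JSON. drive_tool: Moves the arm, as the interface text tells. Its arguments: {"type":"object","properties":{"commands":{"type":"array","items":{"type":"array","items":{"type":"number"}}},"gripper":{"type":"number"},"force":{"type":"number"}},"required":["commands"]}

```bash
mkdir -p pics; python3 - <<'E'
from workcell import manip
import cv2
for c in ("scene","top"):
    cv2.imwrite(f"pics/{c}0.png",manip.grab_frame(c))
    k=manip.calibration(c);print(c,k['fx'],k['fy'],k['cx'],k['cy']);print(k['view'])
    for t in ("burnisher","holder","station","cover","casting_a","oil"):
        print(t,[(round(d['p'],2),[int(v) for v in d['bbox']]) for d in manip.spot_in(c,t)])
s=manip.state();print(s)
E
```

```text
scene 440.4778505609943 440.4778505609943 322.40725948087453 196.71790914160673
[[ 1.26840718e-01  9.91922557e-01 -1.03566457e-03 -2.08326636e+02]
 [ 4.86566374e-01 -6.31287839e-02 -8.71359811e-01 -1.54280073e+02]
 [-8.64386833e-01  1.10019985e-01 -4.90643462e-01  1.25051378e+03]
 [ 0.00000000e+00  0.00000000e+00  0.00000000e+00  1.00000000e+00]]
burnisher [(0.95, [329, 157, 24, 69]), (0.84, [379, 165, 17, 40]), (0.7, [367, 165, 14, 33]), (0.27, [95, 197, 129, 85])]
holder [(0.73, [368, 194, 35, 30])]
station [(0.78, [58, 198, 178, 186])]
cover [(0.64, [96, 198, 128, 84])]
casting_a [(0.83, [278, 189, 25, 32]), (0.61, [405, 290, 40, 32])]
oil [(0.81, [359, 211, 36, 80])]
top 365.5738103332397 365.5738103332397 317.38657720268077 199.9896570087836
[[ 1.21381927e-01 -9.92600216e-01 -3.35230300e-03  6.18009696e+01]
 [-9.71298722e-01 -1.18079675e-01 -2.06484823e-01  5.71941844e+02]
 [ 2.04561041e-01  2.83196134e-02 -9.78444061e-01  6.82034209e+02]
 [ 0.00000000e+00  0.00000000e+00  0.00000000e+00  1.00000000e+00]]
burnisher [(0.91, [267, 234, 29, 25]), (0.9, [212, 245, 29, 24]), (0.66, [
[... 300 characters left out ...]
q': array([-1.32800104e+00,  2.38136914e-01, -1.35143227e-02,  1.31918119e+00,
        2.16264542e-05,  1.57079527e+00]), 'dq': array([ 2.66420988e-04,  4.86077343e-05, -5.66058922e-04, -1.59884543e-04,
       -2.75471593e-05, -1.87294049e-03]), 'tau': array([ 1.11076370e-03, -5.38432717e+01,  3.46643651e+01,  2.55636172e-03,
        1.40693942e-04, -6.08712057e-06]), 'tcp_pos': array([ 126.21437732, -509.55594733,  231.30375314]), 'orientation': array([ 9.92640287e-01,  1.21100203e-01,  8.54787282e-06, -1.92260879e-05]), 'contact_force': array([-0.3745    ,  0.47938008,  1.51115049]), 'ft_torque': array([-0.02047196, -0.04493874, -0.08402055]), 'grip_force': 0.0, 'width': 85.51001108332463}
```

View pics/scene0.png

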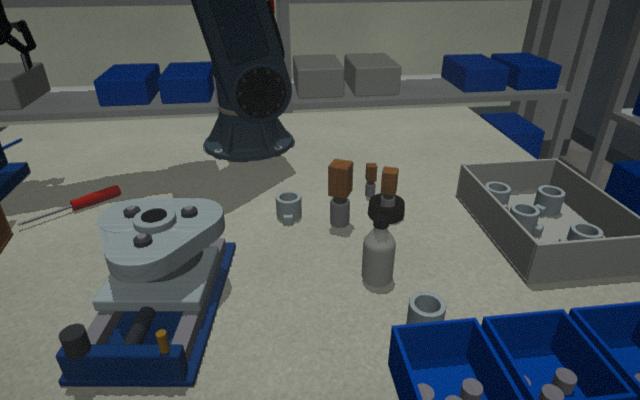

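View pics/top0.png

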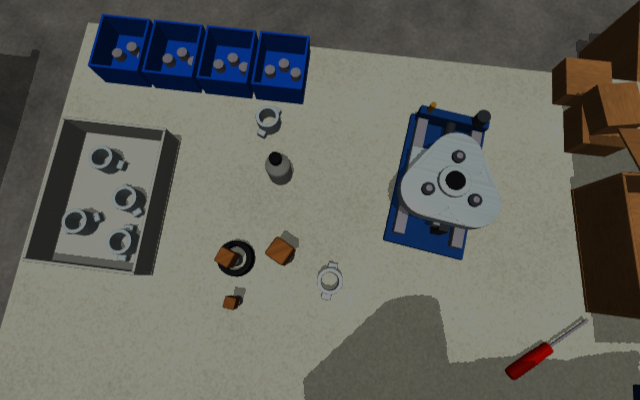

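Candidates for the burnisher, as top and scene pixels: a large one at (281,250) / (340,190), a small one at (232,301) / (370,178), and a middle one standing in the black ring at (228,257) / (390,190). I choose the one in the ring. I'll check it in a crop and measure the cover with masks.

```bash
cat > h.py <<'E'
import numpy as np, cv2
from workcell import manip
def ray(c,uv,z):
    k=manip.calibration(c);V=np.array(k['view']);R=V[:3,:3];o=-R.T@V[:3,3]
    d=R.T@np.array([(uv[0]-k['cx'])/k['fx'],(uv[1]-k['cy'])/k['fy'],1.])
    return o+d*(z-o[2])/d[2]
def proj(c,P):
    k=manip.calibration(c);V=np.array(k['view']);P=np.atleast_2d(P)@V[:3,:3].T+V[:3,3]
    return np.c_[k['fx']*P[:,0]/P[:,2]+k['cx'],k['fy']*P[:,1]/P[:,2]+k['cy']]
E
python3 - <<'E'
from h import *
f=manip.grab_frame("top"); g=manip.grab_frame("scene")
a=cv2.resize(f[225:315,205:305],None,fx=4,fy=4,interpolation=cv2.INTER_CUBIC)
b=cv2.resize(g[150:240,315:415],None,fx=4,fy=4,interpolation=cv2.INTER_CUBIC)
cv2.imwrite("pics/crop1.png",np.hstack([a,b]))
c=cv2.resize(f[90:270,375:515],None,fx=3.2,fy=3.2,interpolation=cv2.INTER_CUBIC)
cv2.imwrite("pics/crop2.png",c)
for cam,t in (("top","cover"),("top","station"),("top","burnisher"),("scene","cover"),("top","holder"),("top","oil"),("top","casting_a")):
    ms=manip.masks_of(cam,t)
    for i,m in enumerate(ms): print(cam,t,m['p'],m['bbox'],m['mask'].sum())
    np.save(f"m_{cam}_{t}.npy",np.array([m['mask'] for m in ms]))
E
```

```text
top cover 0.72 [402.1, 132.8, 98.6, 100.4] 7183
top cover 0.68 [396.9, 129.2, 104.2, 101.0] 7405
top station 0.56 [381.4, 102.4, 120.0, 154.6] 12851
top burnisher 0.87 [267.1, 233.9, 28.8, 26.8] 528
top burnisher 0.83 [213.3, 245.7, 32.2, 22.6] 421
top burnisher 0.68 [223.6, 296.5, 19.4, 14.8] 230
scene cover 0.94 [95.0, 198.4, 132.2, 84.8] 8449
top holder 0.79 [219.8, 242.3, 36.2, 34.3] 627
top oil 0.67 [266.5, 153.4, 25.9, 30.0] 686
top casting_a 0.81 [254.7, 105.5, 26.9, 32.9] 624
```

View pics/crop1.png

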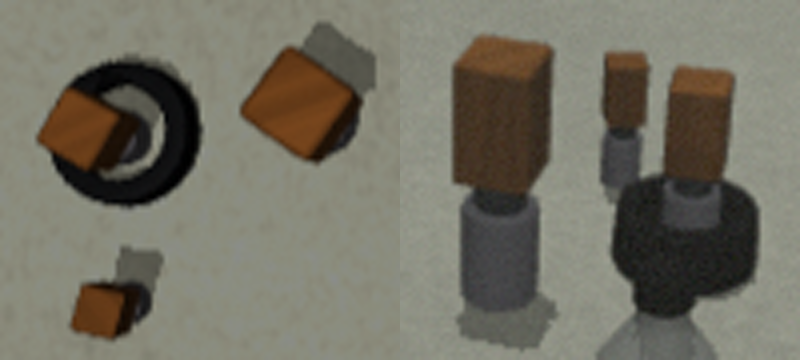

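View pics/crop2.png

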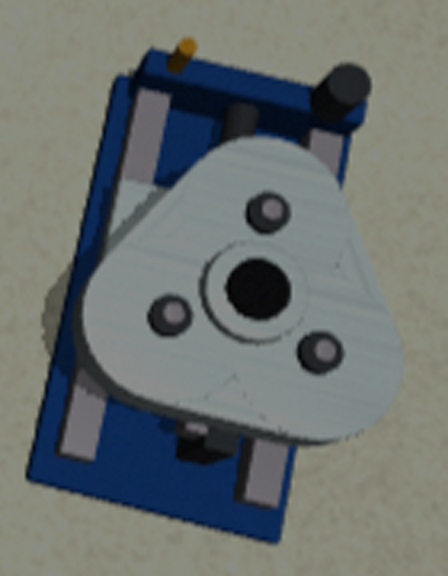

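The crops confirm the choice. The middle-sized tool stands in the ring, with its handle top near top pixel (225,257). The cover has its mid-flat facing the robot and its hub near (455,180). Next I fit poses by silhouette in both cameras.

```bash
cat > fit.py <<'E'
from h import *
from scipy.optimize import minimize
S=4
def sil(c,P,off=0):
    h=cv2.convexHull(proj(c,P).astype(np.float32))[:,0]
    m=np.zeros((400*S,640*S),np.uint8)
    cv2.fillConvexPoly(m,np.round((h+0.5)*S-.5).astype(np.int32),1)
    return m
def up(m): return cv2.resize(m.astype(np.float32),None,fx=S,fy=S,interpolation=cv2.INTER_LINEAR)>.5
def fit(pts,masks,x0,steps):
    M={c:up(m) for c,m in masks.items()}
    def cost(p):
        t=0
        for c,m in M.items():
            s=sil(c,pts(p))>0; t+=1-(s&m).sum()/(s|m).sum()
        return t
    best=None
    for k in range(3):
        x=np.array(x0) if best is None else best.x
        sx=np.vstack([x]+[x+np.eye(len(x))[i]*steps[i]*(-1)**k for i in range(len(x))])
        r=minimize(cost,x,method='Nelder-Mead',options=dict(initial_simplex=sx,xatol=1e-3,fatol=1e-4))
        if best is None or r.fun<best.fun: best=r
    return best.x,best.fun
def rot(a): return np.array([[np.cos(a),-np.sin(a)],[np.sin(a),np.cos(a)]])
def handle(p,z=0):
    q=np.array([[-15,-15],[15,-15],[15,15],[-15,15]])@rot(p[2]).T+p[:2]
    return np.vstack([np.c_[q,[z+52]*4],np.c_[q,[z+102]*4]])
def cover(p):
    t=np.linspace(0,2*np.pi,72,endpoint=False); a=np.radians([0,120,240])
    q=np.vstack([50*np.c_[np.cos(b),np.sin(b)]+50*np.c_[np.cos(t),np.sin(t)] for b in a])@rot(p[2]).T+p[:2]
    return np.vstack([np.c_[q,[100]*len(q)],np.c_[q,[130]*len(q)]])
def orange(f,box):
    h=cv2.cvtColor(f,cv2.COLOR_BGR2HSV);m=((h[...,0]<20)&(h[...,1]>110)&(h[...,2]>20))
    o=np.zeros_like(m);l,t,r,b=box;o[t:b,l:r]=m[t:b,l:r];return o
E
python3 - <<'E'
from fit import *
mt=orange(manip.grab_frame("top"),(205,240,248,280)); ms=orange(manip.grab_frame("scene"),(377,160,405,200))
print(mt.sum(),ms.sum())
g=ray("top",(225,257),102); print("guess",g)
for a0 in(0,.5,1.):
  print("handle",fit(handle,{"top":mt,"scene":ms},[g[0],g[1],a0],[6,6,.3]))
for c,m in(("top",mt),("scene",ms)): print(c,fit(handle,{c:m},[g[0],g[1],.5],[6,6,.3]))
T=np.load("m_top_cover.npy");Sc=np.load("m_scene_cover.npy")
g=ray("top",(455,180),144);print(g)
for a0 in(0,-.2,.2): print("both",fit(cover,{"top":T[0],"scene":Sc[0]},[g[0],g[1],a0],[6,6,.2]))
for i in(0,1): print(fit(cover,{"top":T[i]},[g[0],g[1],-.1],[6,6,.2]))
# ring
H=np.load("m_top_holder.npy")[0];ys,xs=np.where(H);h=cv2.convexHull(np.c_[xs,ys].astype(np.float32))
print("ring z32",ray("top",cv2.fitEllipse(h)[0],28))
# blue plate
f=manip.grab_frame("top");hs=cv2.cvtColor(f,cv2.COLOR_BGR2HSV)
b=(hs[...,0]>100)&(hs[...,0]<130)&(hs[...,1]>150);b[:, :380]=0;b[:,510:]=0;b[:95]=0;b[270:]=0
ys,xs=np.where(b);P=np.array([ray("top",(x,y),15)[:2] for x,y in zip(xs,ys)],np.float32);print("plate",cv2.minAreaRect(P))
o=np.load("m_top_oil.npy")[0];print("oil",ray("top",(np.where(o)[1].mean(),np.where(o)[0].mean()),60))
for b in((329.5,280),(269,121)): print("cast",ray("top",b,40))
print("big",ray("top",(281,250),120))
E
```

```text
343 337
guess [423.68169528 286.09346118 102.        ]
handle (array([ 4.24067320e+02,  2.89258236e+02, -3.14385199e-01]), np.float64(0.37296912771216606))
handle (array([423.95556342, 289.31158646,   1.25467155]), np.float64(0.37296912771216606))
handle (array([424.03966291, 289.27413199,   1.25621979]), np.float64(0.37296912771216606))
top (array([423.7173662 , 288.4934971 ,   1.19988174]), np.float64(0.11098454027664773))
scene (array([422.2078982 , 290.09113469,   1.28566375]), np.float64(0.25287986834887544))
[ 609.50508056 -114.95922958  144.        ]
both (array([ 6.11163551e+02, -1.15249817e+02, -1.34005614e-01]), np.float64(0.03684769807281263))Traceback (most recent call last):
  File "<stdin>", line 10, in <module>
  File "fit.py", line 21, in fit
    r=minimize(cost,x,method='Nelder-Mead',options=dict(initial_simplex=sx,xatol=1e-3,fatol=1e-4))
    res = _minimize_neldermead(fun, x0, args, callback, bounds=bounds,
                               **options)
    fxc = func(xc)
    fx = function(np.copy(x), *(wrapper_args + args))
  File "fit.py", line 15, in cost
    s=sil(c,pts(p))>0; t+=1-(s&m).sum()/(s|m).sum()
      ~~~^^^^^^^^^^
  File "fit.py", line 5, in sil
    h=cv2.convexHull(proj(c,P).astype(np.float32))[:,0]
                     ~~~~^^^^^
  File "h.py", line 8, in proj
    k=manip.calibration(c);V=np.array(k['view']);P=np.atleast_2d(P)@V[:3,:3].T+V[:3,3]
ValueError: time passes only in moves, steps and waits
```

```bash
python3 - <<'E'
from workcell import manip
import pickle
pickle.dump({c:{k:v for k,v in manip.calibration(c).items()} for c in("scene","top")},open("cal.pkl","wb"))
E
sed -i 's/manip.calibration(c)/CAL[c]/; s/^from workcell import manip/from workcell import manip\nimport pickle; CAL=pickle.load(open("cal.pkl","rb"))/' h.py
python3 - <<'E'
from fit import *
f=manip.grab_frame("top")
mt=orange(f,(205,240,248,280)); ms=orange(manip.grab_frame("scene"),(379,160,405,205))
print(cv2.boundingRect(ms.astype(np.uint8)),cv2.boundingRect(mt.astype(np.uint8)),ms.sum())
print("handle",fit(handle,{"top":mt,"scene":ms},[424,289,1.2],[6,6,.3]))
hz=lambda p:handle(p,p[3])
print("handle z",fit(hz,{"top":mt,"scene":ms},[424,289,1.2,0],[6,6,.3,5]))
print("scene bbox pred",proj("scene",handle([424,289,1.25])).round(1).tolist())
T=np.load("m_top_cover.npy");Sc=np.load("m_scene_cover.npy")
for i in(0,1): print(fit(cover,{"top":T[i]},[611,-115,-.13],[6,6,.2]))
print(fit(cover,{"scene":Sc[0]},[611,-115,-.13],[6,6,.2]))
H=np.load("m_top_holder.npy")[0];ys,xs=np.where(H);h=cv2.convexHull(np.c_[xs,ys].astype(np.float32))
print("ring z32",ray("top",cv2.fitEllipse(h)[0],28))
hs=cv2.cvtColor(f,cv2.COLOR_BGR2HSV)
b=(hs[...,0]>100)&(hs[...,0]<130)&(hs[...,1]>150);b[:, :380]=0;b[:,510:]=0;b[:95]=0;b[270:]=0
ys,xs=np.where(b);P=np.array([ray("top",(x,y),15)[:2] for x,y in zip(xs,ys)],np.float32);print("plate",cv2.minAreaRect(P))
o=np.load("m_top_oil.npy")[0];print("oil",ray("top",(np.where(o)[1].mean(),np.where(o)[0].mean()),60))
for b in((329.5,280),(269,121)): print("cast",ray("top",b,40))
print("big",ray("top",(281,250),120))
E
```

```text
(382, 167, 16, 28) (214, 247, 26, 21) 351
handle (array([424.49493926, 288.86748895,   1.25812782]), np.float64(0.348146415162886))
handle z (array([423.99450131, 290.25236025,   1.25901527,  -2.7615174 ]), np.float64(0.33556833388259755))
scene bbox pred [[379.7, 193.9], [394.9, 195.3], [395.6, 188.2], [380.9, 186.9], [381.3, 171.3], [396.9, 172.6], [397.6, 166.1], [382.5, 164.9]]
(array([ 6.10886600e+02, -1.15292279e+02, -1.38207372e-01]), np.float64(0.01784549356223175))
(array([ 6.10963382e+02, -1.14680640e+02, -1.36510225e-01]), np.float64(0.05130123265923581))
(array([ 6.12244974e+02, -1.15139128e+02, -1.28371209e-01]), np.float64(0.016375441961246517))
ring z32 [426.2887996  282.67352944  28.        ]
plate ((649.7049560546875, -122.04840087890625), (173.494384765625, 320.9521789550781), 82.35794067382812)
oil [618.06231746 218.87025418  60.        ]
cast [405.59558576  87.41183384  40.        ]
cast [726.74124004 257.52012077  40.        ]
big [447.93273961 182.95762429 120.        ]
```

drive_tool(commands=[[0.024, -0.035, 0.0015, 0, 0, 0], [0.024, -0.035, 0.0015, 0, 0, 0], [0.024, -0.035, 0.0015, 0, 0, 0], [0.024, -0.035, 0.0015, 0, 0, 0], [0.024, -0.035, 0.0015, 0, 0, 0], [0.024, -0.035, 0.0015, 0, 0, 0], [0.024, -0.035, 0.0015, 0, 0, 0], [0.024, -0.035, 0.0015, 0, 0, 0], [0.024, -0.035, 0.0015, 0, 0, 0], [0.024, -0.035, 0.0015, 0, 0, 0]], gripper=0.65, force=90)

```text
time: 2.6
tcp_pos: [275.3, -110.9, 216.5]
orientation: [0.993, 0.121, 0.0, 0.0]
contact_force: [0.5, -0.6, -0.7]
width: 55.2
grip_force: 0.0
```

```bash
python3 - <<'E'
from fit import *
s=manip.state();print(s['time'],s['q'].round(3),s['tcp_pos'],s['orientation'].round(4))
print("small",ray("top",(232,301),70))
E
```

```text
2.6 [-0.383 -0.155 -0.469  1.256  0.     2.516] [ 275.34366575 -110.91293883  216.51753306] [9.927e-01 1.209e-01 5.000e-04 2.000e-04]
small [344.7627459  266.93202255  70.        ]
```

drive_tool(commands=[[0, 0, 0, 0, 0, -0.184], [0, 0, 0, 0, 0, -0.184], [0, 0, 0, 0, 0, -0.184], [0, 0, 0, 0, 0, -0.184], [0, 0, 0, 0, 0, -0.184], [0, 0, 0, 0, 0, -0.184], [0, 0, 0, 0, 0, -0.184], [0, 0, 0, 0, 0, -0.184], [0, 0, 0, 0, 0, -0.184], [0, 0, 0, 0, 0, -0.184]])

```text
time: 3.85
tcp_pos: [275.0, -112.1, 216.4]
orientation: [0.502, 0.865, 0.0, 0.0]
contact_force: [0.0, -0.6, 0.4]
width: 55.6
grip_force: 0.0
```

drive_tool(commands=[[0, 0, 0, 0, 0, -0.184], [0, 0, 0, 0, 0, -0.184], [0, 0, 0, 0, 0, -0.184], [0, 0, 0, 0, 0, -0.184], [-0.0014, 0.0427, 0, 0, 0, 0], [-0.0014, 0.0427, 0, 0, 0, 0], [-0.0014, 0.0427, 0, 0, 0, 0], [-0.0014, 0.0427, 0, 0, 0, 0], [-0.0014, 0.0427, 0, 0, 0, 0], [-0.0014, 0.0427, 0, 0, 0, 0]])

```text
time: 5.1
tcp_pos: [364.6, 129.7, 216.5]
orientation: [0.16, 0.987, 0.0, 0.0]
contact_force: [0.8, -0.8, 0.9]
width: 55.5
grip_force: 0.0
```

drive_tool(commands=[[-0.0014, 0.0427, 0, 0, 0, 0], [-0.0014, 0.0427, 0, 0, 0, 0], [-0.0014, 0.0427, 0, 0, 0, 0], [-0.0014, 0.0427, 0, 0, 0, 0], [0, 0, 0.02, 0, 0, 0], [0, 0, 0.02, 0, 0, 0], [0, 0, 0.02, 0, 0, 0], [0, 0, 0, 0, 0, 0], [0, 0, 0, 0, 0, 0], [0, 0, 0, 0, 0, 0]])

```text
time: 6.35
tcp_pos: [424.2, 288.7, 157.3]
orientation: [0.161, 0.987, 0.001, 0.001]
contact_force: [0.6, 0.3, 0.2]
width: 55.5
grip_force: 0.0
```

```bash
python3 - <<'E'
from fit import *
s=manip.state();print(s['time'],s['q'].round(3),s['tcp_pos'],s['orientation'].round(4))
f=manip.grab_frame("scene")
cv2.imwrite("pics/s2.png",cv2.resize(f[90:240,280:440],None,fx=4,fy=4))
E
```

```text
6.35 [ 0.597  0.253 -0.187  1.129  0.     0.92 ] [424.2347393  288.67238372 157.26808345] [1.607e-01 9.870e-01 6.000e-04 5.000e-04]
```

View pics/s2.png

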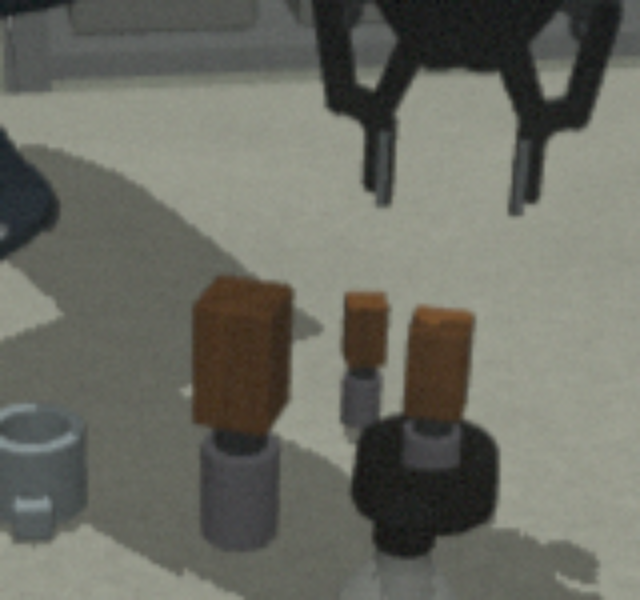

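The open fingers at (385..525, 200) straddle the handle, whose top is at (443,315) in the crop, so I descend and close.

drive_tool(commands=[[0, 0, 0.014, 0, 0, 0], [0, 0, 0.014, 0, 0, 0], [0, 0, 0.014, 0, 0, 0], [0, 0, 0.014, 0, 0, 0], [0, 0, 0.014, 0, 0, 0], [0, 0, 0.014, 0, 0, 0], [0, 0, 0.013, 0, 0, 0], [0, 0, 0, 0, 0, 0], [0, 0, 0, 0, 0, 0], [0, 0, 0, 0, 0, 0]])

```text
time: 7.65
tcp_pos: [424.1, 288.6, 59.9]
orientation: [0.161, 0.987, 0.0, 0.0]
contact_force: [-0.6, 0.3, 0.4]
width: 55.6
grip_force: 0.0
```

drive_tool(commands=[[0, 0, 0, 0, 0, 0], [0, 0, 0, 0, 0, 0], [0, 0, 0, 0, 0, 0], [0, 0, 0, 0, 0, 0], [0, 0, 0, 0, 0, 0], [0, 0, 0, 0, 0, 0], [0, 0, 0, 0, 0, 0], [0, 0, 0, 0, 0, 0], [0, 0, 0, 0, 0, 0], [0, 0, 0, 0, 0, 0]], gripper=0, force=90)

```text
time: 8.9
tcp_pos: [424.0, 288.6, 59.8]
orientation: [0.161, 0.987, 0.0, 0.0]
contact_force: [-1.1, -0.8, 5.6]
width: 29.3
grip_force: 88.7
```

drive_tool(commands=[[0, 0, -0.01, 0, 0, 0], [0, 0, -0.02, 0, 0, 0], [0, 0, -0.02, 0, 0, 0], [0, 0, -0.02, 0, 0, 0], [0, 0, -0.02, 0, 0, 0], [0, 0, -0.02, 0, 0, 0], [0, 0, -0.02, 0, 0, -0.0475], [0, 0, -0.02, 0, 0, -0.0475], [0, 0, -0.01, 0, 0, -0.0475], [0, 0, 0, 0, 0, -0.0475]])

```text
time: 10.15
tcp_pos: [423.9, 288.5, 220.5]
orientation: [0.066, 0.998, 0.0, 0.0]
contact_force: [-0.6, 0.6, -2.0]
width: 28.9
grip_force: 89.0
```

drive_tool(commands=[[-0.006, -0.019, 0, 0, 0, 0], [-0.013, -0.04, 0, 0, 0, 0], [-0.015, -0.047, 0, 0, 0, 0], [-0.015, -0.047, 0, 0, 0, 0], [-0.015, -0.047, 0, 0, 0, 0], [-0.015, -0.047, 0, 0, 0, 0], [-0.015, -0.047, 0, 0, 0, 0], [-0.013, -0.042, 0, 0, 0, 0], [-0.008, -0.025, 0, 0, 0, 0], [-0.004, -0.014, 0, 0, 0, 0]])

```text
time: 11.4
tcp_pos: [491.4, -101.0, 219.2]
orientation: [0.068, 0.998, -0.0, -0.0]
contact_force: [0.1, -0.1, -2.4]
width: 29.2
grip_force: 89.4
```

```bash
cat > st.py <<'E'
from fit import *
A=-0.133; C=np.array([611.3,-115.2])
def stn(p): return rot(A).T@(np.array(p)[:2]-C)
def fst(F): return rot(A).T@np.array(F)[:2]
E
python3 - <<'E'
from st import *
s=manip.state();p=s['tcp_pos'];print(s['time'],p,stn(p),s['orientation'].round(4),s['q'].round(2),s['contact_force'],s['width'])
f=manip.grab_frame("scene");t=manip.grab_frame("top")
np.save("s3.npy",f);np.save("t3.npy",t)
u,v=proj("scene",p)[0].astype(int);print(u,v)
u0,v0=max(u-60,0),max(v-50,0)
cv2.imwrite("pics/s3.png",cv2.resize(f[v0:v0+130,u0:u0+120],None,fx=4,fy=4));print(u0,v0)
E
```

```text
11.4 [ 491.35379076 -100.9897185   219.20052082] [-120.7713083    -1.82107194] [ 6.770e-02  9.977e-01 -0.000e+00 -4.000e-04] [-0.2   0.2  -0.09  1.28 -0.   -0.07] [ 0.08918548 -0.06253783 -2.41759669] 29.17037976205338
168 134
108 84
```

View pics/s3.png

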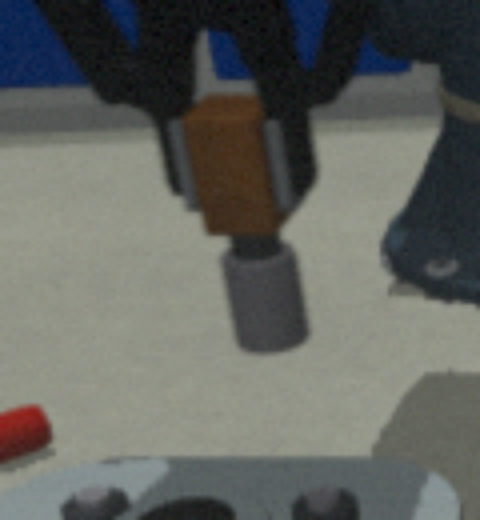

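```bash
python3 - <<'E'
from st import *
f=np.load("s3.npy");p=manip.state()['tcp_pos']
g=cv2.cvtColor(f,cv2.COLOR_BGR2GRAY)
m=np.zeros((400,640),bool);m[150:174,158:190]=(g<115)[150:174,158:190]
print(np.median(g[150:170,170:178]),np.median(g[160:172,190:200]),m.sum(),cv2.boundingRect(m.astype(np.uint8)))
t=np.linspace(0,2*np.pi,36)
def nose(q):
    xy=p[:2]+rot(A)@np.array(q)
    c=xy+15*np.c_[np.cos(t),np.sin(t)]
    return np.vstack([np.c_[c,[p[2]-60]*36],np.c_[c,[p[2]-20]*36]])
# clip model like mask: compare rows>=150
import fit as F
def cost(q):
    s=cv2.resize(F.sil("scene",nose(q)),(640,400),interpolation=cv2.INTER_AREA) if 0 else F.sil("scene",nose(q))>0
    s[:150*4]=0; M=F.up(m); return 1-(s&M).sum()/(s|M).sum()
r=minimize(cost,[0,0],method='Nelder-Mead',options=dict(initial_simplex=[[0,0],[6,0],[0,6]]));print(r.x,r.fun,cost([0,0]))
E
```

```text
68.0 145.0 418 (163, 150, 23, 23)
[-1.00227356  0.46005249] 0.03384119542924113 0.06580645161290322
```

drive_tool(commands=[[0, 0.001, 0.004, 0, 0, 0], [0, 0.001, 0.008, 0, 0, 0], [0, 0, 0.01, 0, 0, 0], [0, 0, 0.01, 0, 0, 0], [0, 0, 0.01, 0, 0, 0], [0, 0, 0.01, 0, 0, 0], [0, 0, 0.007, 0, 0, 0], [0, 0, 0.003, 0, 0, 0], [0, 0, 0, 0, 0, 0], [0, 0, 0, 0, 0, 0]])

```text
time: 12.75
tcp_pos: [492.5, -97.1, 157.6]
orientation: [0.066, 0.998, 0.0, 0.0]
contact_force: [0.2, 0.5, -1.7]
width: 28.9
grip_force: 89.4
```

drive_tool(commands=[[-0.006, 0, 0, 0, 0, 0], [-0.007, 0, 0, 0, 0, 0], [-0.006, 0, 0, 0, 0, 0], [-0.005, 0, 0, 0, 0, 0], [-0.003, 0, 0, 0, 0, 0], [-0.002, 0, 0, 0, 0, 0], [-0.002, 0, 0, 0, 0, 0], [-0.002, 0, 0, 0, 0, 0], [-0.002, 0, 0, 0, 0, 0], [-0.0015, 0, 0, 0, 0, 0]])

```text
time: 14.0
tcp_pos: [526.3, -101.6, 156.7]
orientation: [0.066, 0.998, 0.0, -0.002]
contact_force: [-7.3, 0.1, -0.1]
width: 29.0
grip_force: 89.4
```

```bash
cat >> st.py <<'E'
def measure(n=1,x0=(5,0),grab=False):
    """float,turn from the scene mask; state at picture time and afterwards"""
    s0=manip.state(); f=manip.grab_frame("scene"); ms=manip.masks_of("scene","cover")
    s1=manip.state()
    X=lambda q: cover(np.r_[C0+rot(A)@[q[0],0],A+q[1]])
    out=None
    if ms: out=fit(X,{"scene":ms[0]['mask']},list(x0),[4,.15])
    return s0,s1,out,f,ms
C0=np.array([612.24,-115.14])  # scene-only rest fit, removes scene bias
E
python3 - <<'E'
from st import *
F=[]
for i in range(2):
    s0,s1,o,f,ms=measure(); F+=[fst(s0['contact_force']),fst(s1['contact_force'])]
    print(s0['time'],stn(s0['tcp_pos']),s0['tcp_pos'][2],o,ms[0]['p'] if ms else None)
for i in range(10): manip.grab_frame("scene");F.append(fst(manip.state()['contact_force']))
print(np.round(F,2).tolist(),np.mean(F,0)); print(manip.state()['time'])
cv2.imwrite("pics/s4.png",cv2.resize(f[100:300,60:260],None,fx=3,fy=3))
E
```

```text
14.0 [-86.09210315   2.22093946] 156.7098382461568 (array([ 3.04335392, -0.00363553]), np.float64(0.020554131220137495)) 0.63
14.1 [-85.88533131   2.22113374] 156.68743506438355 (array([ 3.09219629, -0.00513008]), np.float64(0.03037041881963065)) 0.77
[[-7.3, -0.85], [-6.96, -0.3], [-6.96, -0.3], [-6.4, -0.43], [-6.72, -0.27], [-6.31, -0.56], [-7.01, -0.49], [-6.82, -0.01], [-7.06, 0.04], [-5.88, -0.38], [-6.47, 0.51], [-5.84, 0.08], [-6.12, -0.86], [-5.71, -0.26]] [-6.5391074  -0.29136127]
14.7
```

View pics/s4.png

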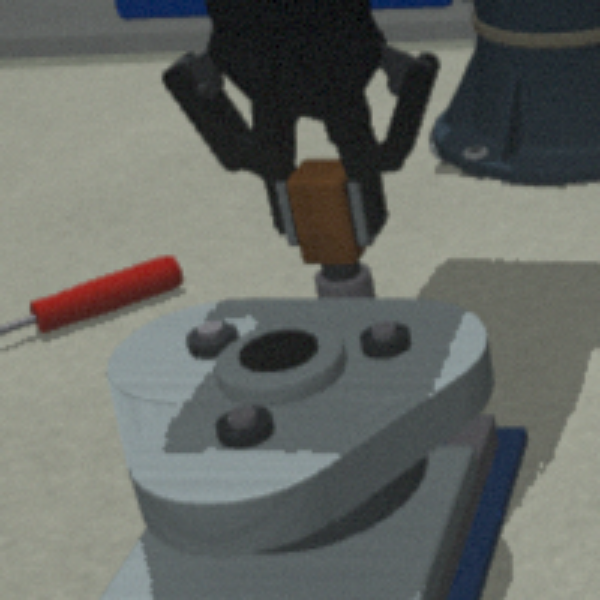

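The nose sits behind the rim at about (345,280) in the crop and the cover is still at turn 0. The force is higher than the spring alone would give, so I hold for a moment and read it again.

drive_tool(commands=[[0, 0, 0, 0, 0, 0], [0, 0, 0, 0, 0, 0], [0, 0, 0, 0, 0, 0], [0, 0, 0, 0, 0, 0], [0, 0, 0, 0, 0, 0], [0, 0, 0, 0, 0, 0], [0, 0, 0, 0, 0, 0], [0, 0, 0, 0, 0, 0], [0, 0, 0, 0, 0, 0], [0, 0, 0, 0, 0, 0]])

```text
time: 15.95
tcp_pos: [526.5, -101.6, 156.7]
orientation: [0.066, 0.998, 0.0, -0.002]
contact_force: [-5.4, 0.9, -1.6]
width: 29.0
grip_force: 89.5
```

```bash
python3 - <<'E'
from st import *
F=[]
s0,s1,o,f,ms=measure()
print(s0['time'],stn(s0['tcp_pos']),s0['tcp_pos'][2],s0['orientation'].round(4),o,ms[0]['p'] if ms else None)
for i in range(5): F.append(np.r_[manip.state()['contact_force'],manip.state()['ft_torque']]);manip.grab_frame("scene")
print(np.round(F,2).tolist(),fst(np.mean(F,0)[:3]))
E
```

```text
15.95 [-85.86580356   2.22353448] 156.6853652853729 [ 6.640e-02  9.978e-01  2.000e-04 -2.000e-03] (array([3.49654728e+00, 1.34575814e-03]), np.float64(0.018496159664843526)) 0.91
[[-5.73, 0.49, -1.37, 0.2, 1.55, -0.0], [-6.7, 1.14, -1.34, 0.2, 1.5, -0.02], [-7.21, 0.43, -1.86, 0.15, 1.52, -0.0], [-6.33, 1.24, -1.47, 0.13, 1.5, -0.06], [-6.36, 0.66, -1.24, 0.18, 1.48, 0.0]] [-6.51491295 -0.07468277]
```

drive_tool(commands=[[-0.0003, 0, 0, 0, 0, 0], [-0.0003, 0, 0, 0, 0, 0], [-0.0003, 0, 0, 0, 0, 0], [-0.0003, 0, 0, 0, 0, 0], [-0.0003, 0, 0, 0, 0, 0], [-0.0003, 0, 0, 0, 0, 0], [-0.0003, 0, 0, 0, 0, 0], [0, 0, 0, 0, 0, 0], [0, 0, 0, 0, 0, 0], [0, 0, 0, 0, 0, 0]])

```text
time: 17.55
tcp_pos: [528.2, -101.8, 156.7]
orientation: [0.066, 0.998, 0.0, -0.002]
contact_force: [-7.7, 1.8, -0.6]
width: 29.1
grip_force: 89.4
```

```bash
python3 - <<'E'
from st import *
F=[]
s0,s1,o,f,ms=measure()
print(s0['time'],stn(s0['tcp_pos']),s0['tcp_pos'][2],s0['orientation'].round(4),o,ms[0]['p'] if ms else None)
for i in range(4): F.append(np.r_[manip.state()['contact_force'],manip.state()['ft_torque']]);manip.grab_frame("scene")
print(np.round(np.mean(F,0),2),fst(np.mean(F,0)[:3]))
E
```

```text
17.55 [-84.16569241   2.21259276] 156.67993456371073 [ 6.640e-02  9.978e-01  2.000e-04 -2.300e-03] (array([5.75572268e+00, 1.23302070e-03]), np.float64(0.01671925877473568)) 0.78
[-7.97  0.77 -0.65  0.24  1.87  0.01] [-8.00206822 -0.29278646]
```

drive_tool(commands=[[-0.0004, 0, 0, 0, 0, 0], [-0.0004, 0, 0, 0, 0, 0], [-0.0004, 0, 0, 0, 0, 0], [-0.0004, 0, 0, 0, 0, 0], [-0.0004, 0, 0, 0, 0, 0], [0, 0, 0, 0, 0, 0], [0, 0, 0, 0, 0, 0], [0, 0, 0, 0, 0, 0], [0, 0, 0, 0, 0, 0], [0, 0, 0, 0, 0, 0]])

```text
time: 19.1
tcp_pos: [530.0, -102.1, 156.6]
orientation: [0.066, 0.998, 0.0, -0.002]
contact_force: [-7.9, 0.7, 0.2]
width: 29.0
grip_force: 89.4
```

```bash
cat > look.py <<'E'
from st import *
F=[]
s0,s1,o,f,ms=measure()
print(s0['time'],stn(s0['tcp_pos']),s0['tcp_pos'][2],s0['orientation'].round(4),o,ms[0]['p'] if ms else None)
for i in range(6): F.append(np.r_[manip.state()['contact_force'],manip.state()['ft_torque']]);manip.grab_frame("scene")
print(np.round(np.mean(F,0),2),fst(np.mean(F,0)[:3]))
E
python3 look.py
```

```text
19.1 [-82.27930513   2.21891996] 156.63870418406532 [ 6.640e-02  9.978e-01  2.000e-04 -2.400e-03] (array([7.34954867, 0.00954318]), np.float64(0.02391277857025098)) 0.82
[-7.9   1.15 -0.38  0.23  1.92 -0.01] [-7.98641139  0.09170041]
```

The force stays roughly flat at about 8 N up to 7.7 mm, which fits the held dog adding drag. I'll model the rim follower and plan rows from it.

```bash
cat > plan.py <<'E'
import numpy as np
K,I,CD,B,KA,LAG=.25,.92,2.1,-.4,3.0,.035   # N/mm, kg m2, Nms/rad, mm bias, N/mm arm, s
def contact(th,y):
    """distance rho of nose centre ahead of the axis (-x side), unit normal out of the cover"""
    best=(-1e9,None); a=th+np.radians([0,120,240]); c=50*np.c_[np.cos(a),np.sin(a)]
    for p in c:
        h=65**2-(y-p[1])**2
        if h>0:
            r=-p[0]+h**.5
            if r>best[0]: best=(r,(np.array([-r,y])-p)/65)
    for i in range(3):
        m=a[i]+np.pi/3; n=np.array([np.cos(m),np.sin(m)])
        if n[0]<0:
            x=(90-y*n[1])/n[0]; l=-x*n[1]+y*n[0]
            if abs(l)<=43.3 and -x>best[0]: best=(-x,n)
    return best
def torque(th,y,F,mu):
    r,n=contact(th,y); t=np.array([-n[1],n[0]])
    d=-n-mu*t; N=F/d[0]; f=N*d; p=np.array([-r,y])-15*n
    return (p[0]*f[1]-p[1]*f[0])/1000
def sim(th,w,T,y,mu,sfun,kd=1.,dt=.005,t0=0,rel=10.):
    out=[];t=t0;free=th>.01
    while t<=T+1e-9:
        s=sfun(t); out.append((t,th,w,s))
        free=free or s>rel
        if free:
            al=(kd*(1.05-.13*th/4.19)-CD*w+torque(th,y,K*s,mu))/I
            w=max(w+al*dt,0);th+=w*dt
            if th>=4.19: th,w=4.19,0
        t+=dt
    return np.array(out)
def plan(th,w,xc,s0,y=2.2,mu=.3,kd=1.,ramp=1.,target=26.,n=10):
    def sf(t):
        u=min(max(t/ramp,0),1); return s0+(target-s0)*(10*u**3-15*u**4+6*u**5)
    o=sim(th,w,n/8+.2,y,mu,sf,kd)
    xr=[]
    for k in range(1,n+1):
        i=np.argmin(abs(o[:,0]-(k/8+LAG))); s=o[i,3]
        xr.append(s-contact(o[i,1],y)[0]-B+K*s/KA)
    rows=-np.diff(np.r_[xc,xr]); j=[np.argmin(abs(o[:,0]-k/8)) for k in range(1,n+1)]
    print("rows mm",np.round(rows,1).tolist()); print("theta",o[j,1].round(2).tolist(),"w",o[j,2].round(2).tolist()); print("end cmd",xc-np.round(rows,1).sum())
    return o
E
python3 - <<'E'
from plan import *
o=plan(0,0,-79.6,7.5)
f=sim(0,0,14,2.2,.3,lambda t:26.)
i=range(0,len(f),100); print([(round(f[k,0],1),round(f[k,1],2),round(f[k,2],2)) for k in i])
E
```

```text
rows mm [1.2, -2.2, -3.8, -4.5, -4.1, -2.7, -0.8, 0.5, 0.9, 1.0]
theta [0.0, 0.0, 0.0, 0.02, 0.05, 0.08, 0.12, 0.16, 0.2, 0.25] w [0.0, 0.0, 0.09, 0.18, 0.25, 0.29, 0.31, 0.33, 0.34, 0.34]
end cmd -65.1
[(np.float64(0.0), np.float64(0.0), np.float64(0.0)), (np.float64(0.5), np.float64(0.09), np.float64(0.28)), (np.float64(1.0), np.float64(0.24), np.float64(0.34)), (np.float64(1.5), np.float64(0.41), np.float64(0.3)), (np.float64(2.0), np.float64(0.55), np.float64(0.27)), (np.float64(2.5), np.float64(0.68), np.float64(0.28)), (np.float64(3.0), np.float64(0.83), np.float64(0.31)), (np.float64(3.5), np.float64(0.99), np.float64(0.34)), (np.float64(4.0), np.float64(1.17), np.float64(0.39)), (np.float64(4.5), np.float64(1.38), np.float64(0.44)), (np.float64(5.0), np.float64(1.61), np.float64(0.49)), (np.float64(5.5), np.float64(1.86), np.float64(0.49)), (np.float64(6.0), np.float64(2.1), np.float64(0.44)), (np.float64(6.5), np.float64(2.3), np.float64(0.38)), (np.float64(7.0), np.float64(2.47), np.float64(0.3)), (np.float64(7.5), np.float64(2.61), np.float64(0.24)), (np.float64(8.0), np.float64(2.73), np.float64(0.24)), (np.float64(8.5), np.float64(2.85), np.float64(0.26)), (np.float64(9.0), np.float64(2.99), np.float64(0.29)), (np.float64(9.5), np.float64(3.15), np.float64(0.33)), (np.float64(10.0), np.float64(3.33), np.float64(0.38)), (np.float64(10.5), np.float64(3.53), np.float64(0.42)), (np.float64(11.0), np.float64(3.75), np.float64(0.47)), (np.float64(11.5), np.float64(3.99), np.float64(0.46)), (np.float64(12.0), np.float64(4.19), np.float64(0.0)), (np.float64(12.5), np.float64(4.19), np.float64(0.0)), (np.float64(13.0), np.float64(4.19), np.float64(0.0)), (np.float64(13.5), np.float64(4.19), np.float64(0.0)), (np.float64(14.0), np.float64(4.19), np.float64(0.0))]
```

drive_tool(commands=[[0, 0, 0, 0, 0, 0], [-0.001, 0, 0, 0, 0, 0], [-0.0038, 0, 0, 0, 0, 0], [-0.0045, 0, 0, 0, 0, 0], [-0.0041, 0, 0, 0, 0, 0], [-0.0027, 0, 0, 0, 0, 0], [-0.0008, 0, 0, 0, 0, 0], [0.0005, 0, 0, 0, 0, 0], [0.0009, 0, 0, 0, 0, 0], [0.001, 0, 0, 0, 0, 0]])

```text
time: 20.75
tcp_pos: [544.8, -104.8, 156.6]
orientation: [0.067, 0.998, -0.001, -0.002]
contact_force: [-8.0, -2.0, -2.3]
width: 28.6
grip_force: 89.4
```

```bash
cat > m.py <<'E'
import sys
from st import *
from plan import contact,B
th0=float(sys.argv[1])
F=[]
s0,s1,o,f,ms=measure(x0=(26,th0)); np.save("last.npy",f)
if ms: np.save("lastm.npy",ms[0]['mask'])
p=stn(s0['tcp_pos']);p1=stn(s1['tcp_pos']);print("t0",s0['time'],"nose",p.round(2),"z",s0['tcp_pos'][2].round(1),"| t1",s1['time'],p1.round(2),"F",fst(s0['contact_force']).round(2),fst(s1['contact_force']).round(2),"grip",s1['grip_force'])
if o: print("fit float,turn",o[0].round(3),o[1].round(3),ms[0]['p'],"geo float at t0",p[0]+contact(o[0][1],p[1])[0]+B)
E
python3 m.py 0.25
```

```text
t0 20.75 nose [-67.31   1.49] z 156.6 | t1 20.85 [-67.55   1.37] F [-7.66 -3.06] [-7.04 -4.15] grip 89.43413972854614
fit float,turn [26.048  0.282] 0.025 0.7 geo float at t0 26.425878158398184
```

```bash
python3 -c "
from plan import *
print(contact(.316,1.3)[0]-67.55+B)
o=plan(.316,.34,-65.1,26.9,y=1.2,ramp=.5)
print(contact(o[250,1]+.08,1.2)[0]-contact(o[250,1],1.2)[0])"
```

```text
27.163435613225566
rows mm [2.5, 2.0, 2.0, 1.7, 1.5, 1.4, 1.3, 1.2, 1.1, 1.1]
theta [0.36, 0.4, 0.44, 0.47, 0.51, 0.54, 0.57, 0.61, 0.64, 0.67] w [0.33, 0.31, 0.29, 0.28, 0.27, 0.27, 0.26, 0.27, 0.27, 0.27]
end cmd -80.89999999999999
2.224188170898998
```

drive_tool(commands=[[0.0025, 0, 0, 0, 0, 0], [0.002, 0, 0, 0, 0, 0], [0.002, 0, 0, 0, 0, 0], [0.0017, 0, 0, 0, 0, 0], [0.0015, 0, 0, 0, 0, 0], [0.0014, 0, 0, 0, 0, 0], [0.0013, 0, 0, 0, 0, 0], [0.0012, 0, 0, 0, 0, 0], [0.0011, 0, 0, 0, 0, 0], [0.0011, 0, 0, 0, 0, 0]])

```text
time: 22.1
tcp_pos: [529.1, -102.6, 156.6]
orientation: [0.067, 0.998, -0.0, -0.002]
contact_force: [-6.7, -3.2, -2.6]
width: 29.3
grip_force: 89.5
```

```bash
python3 m.py 0.67
```

```text
t0 22.1 nose [-83.13   1.54] z 156.6 | t1 22.2 [-83.37   1.55] F [-6.25 -4.1 ] [-7.25 -3.  ] grip 89.46860074996948
fit float,turn [26.065  0.691] 0.02 0.95 geo float at t0 26.35737099131665
```

```bash
python3 -c "
from plan import *
print(contact(.719,1.5)[0]-83.37+B)
o=plan(.719,.28,-80.9,26.6,y=1.5,ramp=.5)"
```

```text
26.896441375090795
rows mm [1.8, 1.1, 0.9, 0.6, 0.5, 0.3, 0.2, 0.0, -0.1, -0.3]
theta [0.75, 0.79, 0.83, 0.87, 0.91, 0.95, 0.99, 1.03, 1.08, 1.12] w [0.29, 0.29, 0.3, 0.31, 0.32, 0.33, 0.34, 0.35, 0.36, 0.38]
end cmd -85.9
```

drive_tool(commands=[[0.0016, 0, 0, 0, 0, 0], [0.0011, 0, 0, 0, 0, 0], [0.0009, 0, 0, 0, 0, 0], [0.0006, 0, 0, 0, 0, 0], [0.0005, 0, 0, 0, 0, 0], [0.0003, 0, 0, 0, 0, 0], [0.0002, 0, 0, 0, 0, 0], [0, 0, 0, 0, 0, 0], [-0.0001, 0, 0, 0, 0, 0], [-0.0003, 0, 0, 0, 0, 0]])

```text
time: 23.45
tcp_pos: [524.6, -101.4, 156.6]
orientation: [0.066, 0.998, 0.0, -0.002]
contact_force: [-6.1, 0.0, -2.6]
width: 29.5
grip_force: 89.4
```

```bash
python3 m.py 1.12
```

```text
t0 23.45 nose [-87.81   2.18] z 156.6 | t1 23.55 [-87.7    2.22] F [-6.09 -0.77] [-5.68 -0.12] grip 89.38440084457397
fit float,turn [24.797  1.22 ] 0.022 0.8 geo float at t0 25.141669221347037
```

```bash
python3 -c "
from plan import *
for mu in(.3,.2,.1):
  for kd in(1,1.1,):
    o=sim(0,0,5,1.8,mu,lambda t:26.,kd)
    a=o[np.argmin(abs(o[:,1]-.282)),0]
    print(mu,kd,[(round(o[np.argmin(abs(o[:,0]-a-d)),1],3),round(o[np.argmin(abs(o[:,0]-a-d)),2],3)) for d in(0,1.35,2.7)])
print('meas .282 .691 1.22')
for mu,w,kd in((.2,.43,1),(.15,.46,1.05)):
  print(contact(1.26,2.2)[0]-87.7+B); plan(1.22+.1*w,w,-85.7,24.6,y=2.2,mu=mu,kd=kd,ramp=.6,target=26)
"
```

```text
0.3 1 [(np.float64(0.283), np.float64(0.334)), (np.float64(0.67), np.float64(0.274)), (np.float64(1.098), np.float64(0.371))]
0.3 1.1 [(np.float64(0.282), np.float64(0.375)), (np.float64(0.735), np.float64(0.333)), (np.float64(1.259), np.float64(0.454))]
0.2 1 [(np.float64(0.281), np.float64(0.357)), (np.float64(0.715), np.float64(0.318)), (np.float64(1.21), np.float64(0.426))]
0.2 1.1 [(np.float64(0.283), np.float64(0.396)), (np.float64(0.781), np.float64(0.377)), (np.float64(1.371), np.float64(0.507))]
0.1 1 [(np.float64(0.281), np.float64(0.378)), (np.float64(0.758), np.float64(0.358)), (np.float64(1.315), np.float64(0.478))]
0.1 1.1 [(np.float64(0.282), np.float64(0.417)), (np.float64(0.823), np.float64(0.416)), (np.float64(1.474), np.float64(0.558))]
meas .282 .691 1.22
24.50739665513496
rows mm [-2.0, -2.2, -2.5, -2.6, -2.7, -3.0, -2.8, -2.2, -1.7, -1.2]
theta [1.32, 1.37, 1.43, 1.49, 1.55, 1.62, 1.68, 1.75, 1.82, 1.88] w [0.45, 0.46, 0.47, 0.49, 0.5, 0.52, 0.53, 0.53, 0.52, 0.51]
end cmd -62.800000000000004
24.50739665513496
rows mm [-2.3, -2.3, -2.7, -2.9, -3.0, -3.2, -2.6, -2.0, -1.5, -1.0]
theta [1.32, 1.39, 1.45, 1.51, 1.58, 1.65, 1.72, 1.79, 1.86, 1.93] w [0.48, 0.49, 0.51, 0.53, 0.54, 0.56, 0.56, 0.56, 0.55, 0.54]
end cmd -62.2
```

drive_tool(commands=[[-0.0019, 0, 0, 0, 0, 0], [-0.0022, 0, 0, 0, 0, 0], [-0.0025, 0, 0, 0, 0, 0], [-0.0026, 0, 0, 0, 0, 0], [-0.0027, 0, 0, 0, 0, 0], [-0.003, 0, 0, 0, 0, 0], [-0.0027, 0, 0, 0, 0, 0], [-0.0022, 0, 0, 0, 0, 0], [-0.0017, 0, 0, 0, 0, 0], [-0.0012, 0, 0, 0, 0, 0]])

```text
time: 24.8
tcp_pos: [547.1, -104.3, 156.6]
orientation: [0.066, 0.998, 0.0, -0.002]
contact_force: [-5.9, 1.0, -2.4]
width: 28.8
grip_force: 89.3
```

```bash
python3 m.py 1.86
```

```text
t0 24.8 nose [-65.07   2.27] z 156.6 | t1 24.9 [-64.89   2.18] F [-6.01  0.16] [-6.22 -0.93] grip 89.32414412498474
fit float,turn [25.465  1.902] 0.021 0.84 geo float at t0 25.780473545508507
```

```bash
python3 -c "
from plan import *
print(contact(1.953,2.2)[0]-64.89+B); plan(1.953,.51,-63.0,25.4,y=2,mu=.2,ramp=.5)
plan(1.953,.51,-63.0,25.4,y=2,mu=.25,ramp=.5)
"
```

```text
25.304062772940846
rows mm [-1.0, -0.3, 0.1, 0.5, 0.8, 1.0, 1.2, 1.4, 1.6, 1.8]
theta [2.02, 2.08, 2.14, 2.19, 2.25, 2.3, 2.35, 2.4, 2.44, 2.49] w [0.49, 0.48, 0.46, 0.45, 0.43, 0.41, 0.39, 0.37, 0.36, 0.34]
end cmd -70.1
rows mm [-1.0, -0.3, 0.0, 0.5, 0.8, 1.0, 1.2, 1.4, 1.5, 1.6]
theta [2.02, 2.08, 2.13, 2.19, 2.24, 2.29, 2.34, 2.39, 2.43, 2.48] w [0.49, 0.47, 0.46, 0.44, 0.42, 0.4, 0.38, 0.36, 0.34, 0.32]
end cmd -69.7
```

drive_tool(commands=[[-0.001, 0, 0, 0, 0, 0], [-0.0003, 0, 0, 0, 0, 0], [0.0001, 0, 0, 0, 0, 0], [0.0005, 0, 0, 0, 0, 0], [0.0008, 0, 0, 0, 0, 0], [0.001, 0, 0, 0, 0, 0], [0.0012, 0, 0, 0, 0, 0], [0.0014, 0, 0, 0, 0, 0], [0.0016, 0, 0, 0, 0, 0], [0.0017, 0, 0, 0, 0, 0]])

```text
time: 26.15
tcp_pos: [540.1, -104.2, 156.7]
orientation: [0.067, 0.998, -0.001, -0.002]
contact_force: [-6.5, -2.8, -3.1]
width: 28.9
grip_force: 89.5
```

```bash
python3 m.py 2.48
```

```text
t0 26.15 nose [-71.99   1.51] z 156.7 | t1 26.25 [-72.32   1.38] F [-6.06 -3.67] [-7.33 -4.84] grip 89.48511242866516
fit float,turn [22.966  2.421] 0.016 0.62 geo float at t0 23.128595179075795
```

```bash
python3 -c "
from plan import *
print(contact(2.455,1.4)[0]-72.32+B)
for w,mu in((.29,.25),(.29,.3),(.32,.2)): plan(2.455,w,-70.0,23.9,y=1.4,mu=mu,ramp=.9,target=26)
"
```

```text
23.994295325062318
rows mm [2.2, 1.3, 1.0, 0.9, 0.9, 1.0, 1.2, 1.1, 1.1, 1.0]
theta [2.49, 2.53, 2.56, 2.59, 2.63, 2.66, 2.69, 2.72, 2.75, 2.79] w [0.29, 0.28, 0.27, 0.26, 0.26, 0.26, 0.26, 0.26, 0.26, 0.27]
end cmd -81.7
rows mm [2.2, 1.2, 1.0, 0.8, 0.8, 1.0, 1.1, 1.1, 1.0, 1.0]
theta [2.49, 2.53, 2.56, 2.59, 2.62, 2.65, 2.68, 2.71, 2.74, 2.77] w [0.28, 0.27, 0.26, 0.25, 0.24, 0.24, 0.24, 0.24, 0.24, 0.25]
end cmd -81.2
rows mm [2.4, 1.4, 1.1, 1.0, 1.0, 1.1, 1.2, 1.2, 1.1, 1.0]
theta [2.49, 2.53, 2.57, 2.61, 2.64, 2.68, 2.71, 2.75, 2.78, 2.82] w [0.31, 0.3, 0.29, 0.28, 0.28, 0.28, 0.28, 0.28, 0.28, 0.29]
end cmd -82.5
```

drive_tool(commands=[[0.0017, 0, 0, 0, 0, 0], [0.0013, 0, 0, 0, 0, 0], [0.001, 0, 0, 0, 0, 0], [0.001, 0, 0, 0, 0, 0], [0.001, 0, 0, 0, 0, 0], [0.001, 0, 0, 0, 0, 0], [0.0012, 0, 0, 0, 0, 0], [0.0011, 0, 0, 0, 0, 0], [0.0011, 0, 0, 0, 0, 0], [0.001, 0, 0, 0, 0, 0]])

```text
time: 27.5
tcp_pos: [528.6, -102.6, 156.7]
orientation: [0.067, 0.998, -0.0, -0.002]
contact_force: [-6.3, -2.6, -2.9]
width: 29.2
grip_force: 89.5
```

```bash
python3 m.py 2.79
```

```text
t0 27.5 nose [-83.63   1.57] z 156.7 | t1 27.6 [-83.81   1.56] F [-5.92 -3.38] [-7.89 -3.12] grip 89.50820803642273
fit float,turn [25.779  2.798] 0.019 0.61 geo float at t0 26.226485927779173
```

```bash
python3 -c "
from plan import *
print(contact(2.826,1.5)[0]-83.81+B)
for w,mu in((.28,.2),(.28,.3)): plan(2.826,w,-81.4,26.4,y=1.7,mu=mu,ramp=.6,target=26)
"
```

```text
26.790841545180065
rows mm [1.8, 0.9, 0.8, 0.6, 0.4, 0.3, 0.1, -0.0, -0.2, -0.4]
theta [2.86, 2.9, 2.94, 2.98, 3.02, 3.06, 3.1, 3.14, 3.19, 3.24] w [0.29, 0.3, 0.31, 0.32, 0.33, 0.34, 0.35, 0.36, 0.37, 0.38]
end cmd -85.7
rows mm [1.8, 0.9, 0.8, 0.6, 0.4, 0.3, 0.2, 0.0, -0.1, -0.3]
theta [2.86, 2.9, 2.93, 2.97, 3.01, 3.04, 3.08, 3.12, 3.16, 3.21] w [0.28, 0.28, 0.29, 0.29, 0.3, 0.31, 0.32, 0.33, 0.34, 0.35]
end cmd -86.0
```

drive_tool(commands=[[0.0015, 0, 0, 0, 0, 0], [0.0009, 0, 0, 0, 0, 0], [0.0008, 0, 0, 0, 0, 0], [0.0006, 0, 0, 0, 0, 0], [0.0004, 0, 0, 0, 0, 0], [0.0003, 0, 0, 0, 0, 0], [0.0001, 0, 0, 0, 0, 0], [0, 0, 0, 0, 0, 0], [-0.0003, 0, 0, 0, 0, 0], [-0.0005, 0, 0, 0, 0, 0]])

```text
time: 28.85
tcp_pos: [525.0, -101.5, 156.6]
orientation: [0.066, 0.998, 0.0, -0.002]
contact_force: [-6.1, -0.2, -3.2]
width: 29.3
grip_force: 89.4
```

```bash
python3 m.py 3.25
```

```text
t0 28.85 nose [-87.39   2.16] z 156.6 | t1 28.95 [-87.24   2.18] F [-6.07 -0.97] [-6.09  0.27] grip 89.41011428833008
fit float,turn [25.852  3.273] 0.023 0.65 geo float at t0 26.187253160800516
```

```bash
python3 -c "
from plan import *
print(contact(3.314,2.2)[0]-87.24+B)
for w,mu in((.41,.2),(.39,.3)): plan(3.314,w,-85.2,25.8,y=2.2,mu=mu,ramp=.6,target=25.8)
"
```

```text
25.71897057158133
rows mm [-1.5, -1.3, -1.6, -1.9, -2.2, -2.5, -2.8, -2.7, -2.2, -1.7]
theta [3.37, 3.42, 3.47, 3.53, 3.59, 3.65, 3.71, 3.77, 3.83, 3.89] w [0.42, 0.43, 0.44, 0.45, 0.47, 0.48, 0.49, 0.5, 0.5, 0.5]
end cmd -64.80000000000001
rows mm [-1.4, -1.2, -1.5, -1.7, -2.0, -2.3, -2.6, -2.7, -2.3, -1.9]
theta [3.36, 3.41, 3.46, 3.52, 3.57, 3.63, 3.68, 3.74, 3.8, 3.86] w [0.4, 0.41, 0.42, 0.43, 0.44, 0.45, 0.46, 0.47, 0.48, 0.47]
end cmd -65.6
```

drive_tool(commands=[[-0.0014, 0, 0, 0, 0, 0], [-0.0013, 0, 0, 0, 0, 0], [-0.0016, 0, 0, 0, 0, 0], [-0.0019, 0, 0, 0, 0, 0], [-0.0022, 0, 0, 0, 0, 0], [-0.0025, 0, 0, 0, 0, 0], [-0.0028, 0, 0, 0, 0, 0], [-0.0027, 0, 0, 0, 0, 0], [-0.0022, 0, 0, 0, 0, 0], [-0.0017, 0, 0, 0, 0, 0]])

```text
time: 30.2
tcp_pos: [545.3, -104.0, 156.6]
orientation: [0.066, 0.998, 0.0, -0.002]
contact_force: [-6.0, 0.6, -2.5]
width: 29.1
grip_force: 89.4
```

```bash
python3 m.py 3.9
```

```text
t0 30.2 nose [-66.89   2.38] z 156.6 | t1 30.3 [-66.63   2.34] F [-5.99 -0.16] [-5.82 -0.13] grip 89.34635281562805
fit float,turn [24.027  3.939] 0.022 0.96 geo float at t0 24.9730882306037
```

```bash
python3 -c "
from plan import *
print(contact(3.989,2.3)[0]-66.63+B)
plan(3.989,.5,-64.9,24.3,y=2.2,mu=.2,ramp=.6,target=26)
"
```

```text
24.330862155131122
rows mm [-1.4, -1.0, -0.7, -0.3, -0.0, -0.0, -0.0, -0.0, -0.0, -0.0]
theta [4.05, 4.11, 4.17, 4.19, 4.19, 4.19, 4.19, 4.19, 4.19, 4.19] w [0.48, 0.47, 0.45, 0.0, 0.0, 0.0, 0.0, 0.0, 0.0, 0.0]
end cmd -61.50000000000001
```

drive_tool(commands=[[-0.0014, 0, 0, 0, 0, 0], [-0.001, 0, 0, 0, 0, 0], [-0.0007, 0, 0, 0, 0, 0], [-0.0003, 0, 0, 0, 0, 0], [0, 0, 0, 0, 0, 0], [0, 0, 0, 0, 0, 0], [0, 0, 0, 0, 0, 0], [0, 0, 0, 0, 0, 0], [0, 0, 0, 0, 0, 0], [0, 0, 0, 0, 0, 0]])

```text
time: 31.55
tcp_pos: [548.5, -104.7, 156.6]
orientation: [0.066, 0.998, 0.0, -0.002]
contact_force: [-6.2, -0.0, -2.1]
width: 28.8
grip_force: 89.4
```

```bash
python3 m.py 4.19; python3 m.py 4.19
```

```text
t0 31.55 nose [-63.66   2.11] z 156.6 | t1 31.65 [-63.67   2.12] F [-6.16 -0.86] [-6.55  0.2 ] grip 89.37736630439758
fit float,turn [26.068  4.199] 0.021 0.81 geo float at t0 25.968566977479888
t0 31.65 nose [-63.67   2.12] z 156.6 | t1 31.75 [-63.68   2.11] F [-6.55  0.2 ] [-6.66 -1.61] grip 89.37720894813538
```

```bash
python3 -c "
from workcell import manip
print(manip.close_job())"
```

```text
the job is handed in; nothing more can be done
None
```

The job is handed in: at the last reading the cover stood at its stop (turn about 4.20 rad by camera), with the gripped, upright burnisher holding the float table about 26 mm back at about 6.5 N, and the call returned no verdict.

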